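# Shut the cubby flap and throw its over-centre latch

### The job

The flap of the cubby with the game console in it hangs open: push it up until it is fully shut. Then, reaching behind the red-knobbed toggle latch on top of that cubby, tip its lever towards the front until it snaps over and its nose bars the flap. Use fingertips only: pick nothing up, leave everything else where it stands, and finish with the hand clear.

Things in the scene. Friction and masses are not known exactly. Their poses are not given: they have to be found in the camera images.
- cubby_flap: Fixed wooden box, open at front and back, that carries flap and latch; stands at any of four places in a row of four cubbies about 30 mm apart. 210 mm deep (x), 185 mm wide (y), 180 mm high. Origin: centre of its underside, on the table. x points from the front (robot's side) to the back, y to the left seen from the robot, z up. Top board's upper face at z = 180 mm.
- flap (a joint): Angle of the flap, rad: 0 = shut (upright against the cubby's front), positive = upper edge swung out towards the robot and down; starts at 0.5 to 0.9, at most 1.2. Light-wood panel 10 mm thick, 181 mm wide, 166 mm from hinge line to upper edge. A stiff hinge (0.26 N m) keeps it where it is left; 2 to 4 N at the upper edge move it.
- flap_hinge (a point): Middle of the flap's hinge line, which runs along the cubby's y, halfway through the panel's thickness; at x = -112 mm, z = 12 mm in the cubby's frame. Shut, the flap's outer face is at x = -117 mm and its upper edge at z = 178 mm.
- flap_edge (a point): Middle of the flap's upper edge, on the outer face (the face towards the robot); moves with the flap.
- latch (a joint): Angle of the toggle latch, rad: 0 = unlatched (start), 1.2 = latched. A spring drives it to the nearer stop; dead centre is 0.6, where the lever is upright. About 3 N at the knob start it; past 0.6 it snaps over by itself. Unlatched, the lever leans 0.6 rad to the back (+x of the cubby), latched 0.6 rad to the front. Thrown while the flap is open it cannot bar the flap.
- latch_knob (a point): Centre of the red ball knob, 18 mm across, at the end of the latch's steel lever (12 mm wide in y, 8 mm thick), 55 mm from the pivot; moves with the latch.
- latch_pivot (a point): On the latch's pivot axis, which runs along the cubby's y; at x = -124, y = +60, z = 198 mm in the cubby's frame. Two fixed steel cheeks beside it: outer faces 27 mm apart, x = -130 to -96 mm, tops at z = 207 mm. A nose 34 mm long juts to the front of the pivot, just above the flap's path, when unlatched; latched, it points straight down before the shut flap.
- console: Bystander: loose black game console, 165 x 145 x 48 mm, lying inside the flap's cubby; origin at the centre of its underside.
- elephant: Bystander: loose blue ceramic elephant, about 45 x 95 mm and 60 mm high, standing on the rear half of the flap cubby's top; origin at the centre of its underside.
- cartridge_rack: Bystander: loose clear acrylic rack with four cartridges, 120 x 130 x 95 mm, inside another cubby; origin at the centre of its underside.
- dice_tower: Bystander: loose red plastic dice tower, 150 x 80 x 140 mm, inside another cubby; origin at its underside.
- phone_stand: Bystander: loose aluminium phone stand, 100 x 75 mm, about 100 mm high, inside another cubby; origin at its underside.
- key_bowl: Bystander: loose white bowl, 100 mm across, 40 mm high, on the table in front of a cubby without a flap; origin at the centre of its underside.
- gamepad: Bystander: loose grey gamepad, 50 x 140 x 28 mm, on the table in front of a cubby without a flap; origin at the centre of its underside.

How it is judged:
By the outcome, as a careful person would: the job done as asked, in the order asked, and still so for the second after the job is handed in, with the robot touching nothing.
It also fails if it takes over 48 s, if anything falls off the work surface, if the arm or the gripper's body presses on something with over 40 N, if the wrist force passes 120 N, or if a joint passes its speed limit or range.

### The arm

A 6-joint arm with a two-finger parallel gripper is mounted at the origin on the work surface. World frame = base frame: x ahead of the robot, y to its left, z up, the work surface at z = 0. Lengths are in m, angles in rad, forces in N, time in s.
With the tool pointing down it reaches from about 0.275 to 0.825 m from the base axis. Payload 4.9 kg.
Tool frame: the origin (TCP) lies midway between the tips of the shut fingers; the grasp point (between the pads) lies 19 mm behind it (bot.grip_depth is the distance from the TCP to the grasp point, in m); y points along the fingers, x is the direction in which the jaws open and shut, and the axes are right-handed (so a half turn about y gives the same grasp; the last joint's range is limited). The gripper opens to 85 mm and grips with 20 to 120 N. Pads are 22 mm wide; open, the fingers measure 114 mm over their backs; the gripper's body (76 mm by 85 mm) begins 54 mm behind the grasp point. The pads swing forward as they close: fully open they stand 13 mm farther back than shut.
Start: joints at [-1.298, 0.326, -0.193, 1.052, 0, 1.437], TCP at [0.218, -0.505, 0.208] pointing down, gripper open.
Joint ranges: [-2.65, 2.65], [-0.97, 1.79], [-1.3, 1.35], [-1.93, 2.1], [-1.47, 1.37], [-3.14, 3.14]. Speed limits (rad/s): [2.57, 2.57, 3.14, 3.14, 3.14, 3.14].

### API

Orientations are given as a unit quaternion [w, x, y, z].
In Python, from cell import bot gives the robot as it stands. Calls block until the motion is done:
- bot.move_pose(position, orientation): joint-space move of the TCP to a pose.
- bot.move_linear(position, speed=0.15, rotation=None, until_force=None): straight line of the TCP; rotation=None keeps the orientation; speed is the mean speed in m/s. With until_force (N) it stops when the force on the tool has changed by that much, and returns True; else False.
- bot.goto_joints(angles): joint-space move.
- bot.set_gripper(opening, grasp_force=None): opening from 0.0 (shut) to 1.0 (fully open); grasp_force is the grip in N (None keeps the last); returns when the fingers have stopped.
- bot.wait(seconds).
- bot.solve_ik(position, orientation): joint angles nearest the present ones, or None.
- bot.camera(name): name is "side" or "top" or "wrist"; returns the picture (420x560x3 uint8, red, green, blue); there is no depth.
- bot.calibration(name): a dict with "mtx" (3x3 intrinsics, pixels), "extrinsics" (4x4, takes a point from world to camera coordinates); the wrist camera has in their place "hand_eye" (4x4, takes a point from camera to tool coordinates, whose origin is the TCP and whose axes are the tool frame's). Camera axes: x right, y down, z forward; pixel columns grow to the right and rows downward; lengths in m; the calibration is good to about 2 mm. A picture is of the moment at which its call begins: read the wrist's pose just before it. calibration takes no time and is no camera call.
A pose or a line that the arm cannot do raises bot.PlanningError and nothing moves.
- bot.close_job(): hands the job in, once; it reports no verdict.
Trained networks look in the newest picture that a camera, given by its name, has taken for a name from the list of things; names that differ only in an ending like _2 or _b are one class to them, and where a whole thing is asked for, a point or a joint stands for the part that bears it (a point fixed in the world has none). Each returns a list of dicts, best first, with "confidence" (0 to 1); they miss things now and then, are a little off and sometimes report something else, mostly with a low value. They report only what shows in the picture. A call takes as long as a camera call.
- bot.search_frame(camera, thing): "bbox" ([left, top, width, height] in pixels, round what is visible of it).
Readings, each from a call of its own:
- bot.read_clock(): time.
- bot.read_joint_positions(): joint angles.
- bot.read_joint_vel(): joint speeds.
- bot.read_joint_efforts(): joint torques, N m.
- bot.read_position(): TCP position.
- bot.read_tool_rot(): TCP orientation.
- bot.read_ft_force(): force on the tool from outside, world axes, zero at the start.
- bot.read_moment(): the same for the moment, N m.
- bot.read_gripper_width(): opening from 0.0 (shut) to 1.0 (fully open).
Only numpy, scipy, OpenCV 4.12 (cv2) and the standard library are available. Lean on these libraries where they do the work, as an engineer would, in place of code of your own. Each camera call takes 0.05 s, during which the arm holds its last target.

## Working session

There is one attempt and no reset: what is moved stays moved. The work goes in short steps, each a Python script; the robot and the scene stay as the last script left them, time stands still between calls to the robot, and variables do not carry over. Pictures are saved under pics/ and viewed, and the job is handed in when it is done.

```bash
mkdir -p pics; ls
python3 - <<'E'
from cell import bot
import cv2
for n in ["side","top","wrist"]:
    im=bot.camera(n); cv2.imwrite(f"pics/a_{n}.png",im[:,:,::-1])
    c=bot.calibration(n); print(n,{k:__import__('numpy').round(v,3).tolist() for k,v in c.items()})
    for t in ["cubby_flap","flap","latch_knob","latch","flap_edge","console","elephant","key_bowl","gamepad"]:
        print(t,[(d['bbox'],round(d['confidence'],2)) for d in bot.search_frame(n,t)][:2])
print(bot.read_clock(),bot.read_tool_rot())
E
```

```text
pics
side {'mtx': [[524.187, 0.0, 274.243], [0.0, 524.187, 201.682], [0.0, 0.0, 1.0]], 'extrinsics': [[-0.244, -0.97, -0.007, 0.161], [-0.917, 0.233, -0.323, 0.647], [0.315, -0.072, -0.946, 1.074], [0.0, 0.0, 0.0, 1.0]]}
cubby_flap [([355.7, 93.7, 131.4, 158.3], 0.87)]
flap [([380.2, 206.3, 109.2, 44.7], 0.9), ([120.5, 263.0, 35.7, 12.2], 0.67)]
latch_knob [([408.9, 178.0, 7.5, 40.8], 0.62)]
latch [([407.5, 175.3, 12.7, 42.3], 0.66), ([320.2, 244.9, 42.4, 39.1], 0.56)]
flap_edge [([382.5, 202.4, 101.2, 48.3], 0.58)]
console []
elephant [([394.7, 106.8, 40.8, 26.6], 0.9)]
key_bowl [([323.1, 244.1, 40.3, 39.0], 0.89)]
gamepad [([213.3, 272.4, 52.7, 47.2], 0.65)]
top {'mtx': [[400.052, 0.0, 282.007], [0.0, 400.052, 210.426], [0.0, 0.0, 1.0]], 'extrinsics': [[-0.026, -1.0, -0.014, 0.032], [-0.992, 0.028, -0.123, 0.651], [0.124, 0.011, -0.992, 0.984], [0.0, 0.0, 0.0, 1.0]]}
cubby_flap [([373.0, 133.3, 103.4, 147.3], 0.69)]
flap []
latch_knob [([406.3, 217.3, 16.3, 39.1], 0.63)]
latch [([411.3, 216.7, 13.8, 38.3], 0.81)]
flap_edge [([381.7, 230.9, 98.8, 51.5], 0.65)]
console []
elephant [([418.3, 145.2, 36.8, 18.9], 0.73)]
key_bowl [([318.8, 249.2, 35.8, 36.1], 0.65)]
gamepad [([213.8, 257.3, 51.2, 31.0], 0.66)]
wrist {'mtx': [[291.471, 0.0, 276.476], [0.0, 291.471, 208.361], [0.0, 0.0, 1.0]], 'hand_eye': [[1.0, 0.001, 0.0, 0.001], [0.0, -0.293, 0.956, -0.166], [0.001, -0.956, -0.293, 0.077], [0.0, 0.0, 0.0, 1.0]]}
cubby_flap []
flap []
latch_knob []
latch []
flap_edge []
console []
elephant []
key_bowl []
gamepad []
1.5 [ 0.59070333 -0.59068378  0.3886861  -0.38869702]
```

View pics/a_side.png

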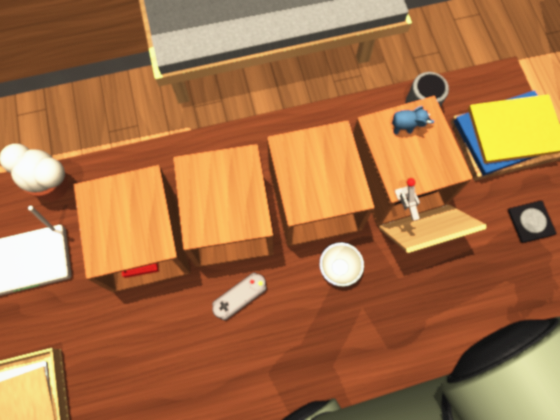

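View pics/a_top.png

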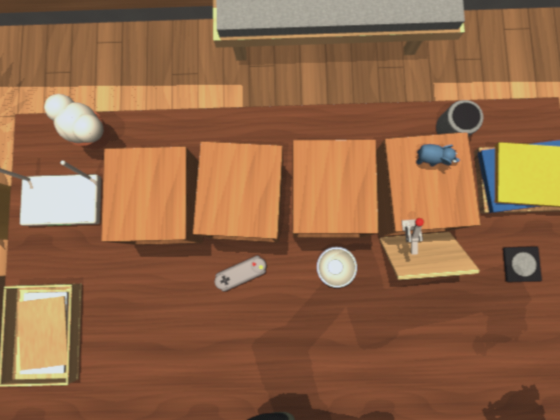

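Run:
```python
import cv2
a=cv2.imread("pics/a_side.png")[80:290,330:530]; b=cv2.imread("pics/a_top.png")[120:310,350:540]
cv2.imwrite("pics/b1.png",cv2.resize(a,(571,600),interpolation=2)); cv2.imwrite("pics/b2.png",cv2.resize(b,(600,600),interpolation=2))
```

```text
(no output)
```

View pics/b1.png

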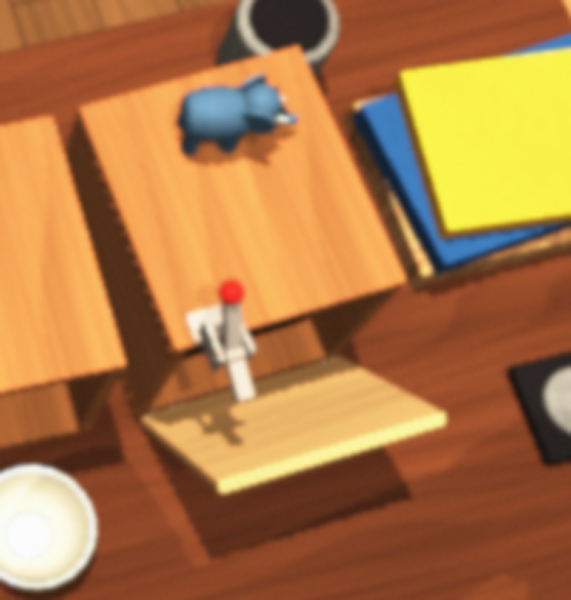

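View pics/b2.png

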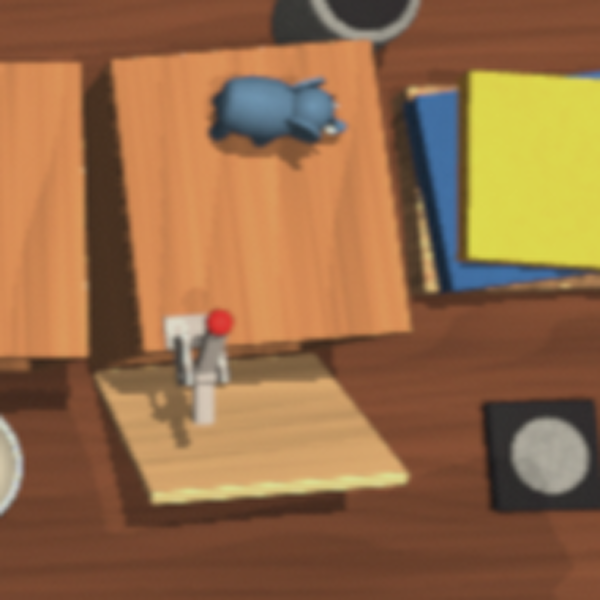

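```bash
cat > fit.py <<'E'
import numpy as np, cv2
from scipy.optimize import least_squares
def proj(c,P):
    E=c["extrinsics"]; 
    p=np.asarray(P)@E[:3,:3].T+E[:3,3]; q=p@np.asarray(c["mtx"]).T; return q[:,:2]/q[:,2:]
def T(x,y,a,P):
    c,s=np.cos(a),np.sin(a); P=np.asarray(P,float)
    return np.c_[x+c*P[:,0]-s*P[:,1], y+s*P[:,0]+c*P[:,1], P[:,2]]
def model(th):
    s,c=np.sin(th),np.cos(th); ex,ez=-.112-.166*s-.005*c,.012+.166*c-.005*s
    return [[.105,.0925,.18],[.105,-.0925,.18],[-.105,-.0925,.18],[-.105,.0925,.18],[ex,.0905,ez],[ex,-.0905,ez],[-.124+.055*np.sin(.6),.06,.198+.055*np.cos(.6)]]
E
python3 - <<'E'
from fit import *
from cell import bot
S=np.array([[80,107],[300,47],[405,282],[175,350],[222,493],[445,424],[231,292]])/2.857+[330,80]
U=np.array([[112,60],[372,42],[410,328],[142,352],[155,502],[408,480],[220,322]])/3.158+[350,120]
cs,cu=bot.calibration("side"),bot.calibration("top")
def f(p):
    P=T(*p[:3],model(p[3])); return np.r_[proj(cs,P)-S,proj(cu,P)-U].ravel()
r=least_squares(f,[.6,-.25,0,.7],loss='soft_l1'); print(r.x, np.round(r.fun.reshape(-1,2),1).tolist())
np.save("pose.npy",r.x); print(T(*r.x[:3],model(r.x[3])).round(3))
for n in("side","top"):
  for e in ["elephant","cubby_flap"]: print([d['bbox'] for d in bot.search_frame(n,e)][:1])
E
```

```text
[ 0.689976   -0.32239942  0.04976711  0.59547221] [[-0.7, -0.1], [-0.6, -0.7], [0.7, -0.2], [0.0, 0.1], [-0.9, -0.2], [0.3, -0.4], [-0.1, 0.3], [0.2, -0.3], [-0.0, -1.0], [0.8, 1.2], [1.1, 0.2], [-0.9, 0.1], [-0.2, 0.8], [0.1, 0.3]]
[[ 0.79  -0.225  0.18 ]
 [ 0.799 -0.41   0.18 ]
 [ 0.59  -0.42   0.18 ]
 [ 0.581 -0.235  0.18 ]
 [ 0.476 -0.242  0.147]
 [ 0.485 -0.423  0.147]
 [ 0.594 -0.267  0.243]]
[[394.7, 106.8, 40.8, 26.6]]
[[355.7, 93.7, 131.4, 158.3]]
[[418.3, 145.2, 36.8, 18.9]]
[[373.0, 133.3, 103.4, 147.3]]
```

```bash
cat > h.py <<'E'
from fit import *
from cell import bot
from scipy.spatial.transform import Rotation as R
p=np.load("pose.npy")
def W(P): return T(*p[:3],[P])[0]
def Q(t,sg):  # t tilt from down towards +x of cubby; sg: tool x = sg*cubby y
    a=p[2]; X=np.array([np.cos(a),np.sin(a),0]); Y=np.array([-np.sin(a),np.cos(a),0]); Z=np.array([0,0,1.])
    y=np.sin(t)*X-np.cos(t)*Z; x=sg*Y
    q=R.from_matrix(np.c_[x,y,np.cross(x,y)]).as_quat(); return q[[3,0,1,2]]
E
python3 - <<'E'
from h import *
for t in(0,.3,.6,.87,1.05):
  for sg in(1,-1):
    print(t,sg,[None if (j:=bot.solve_ik(W(P),Q(t,sg))) is None else np.round(j,2).tolist() for P in([-.30,-.02,.115],[-.124,-.02,.15],[-.06,.06,.228],[-.14,.06,.228])])
E
```

```text
0 1 [[-0.88, 0.37, -0.38, 0.82, 0.0, -0.93], [-0.66, 0.58, 0.06, 1.05, 0.0, -0.71], [-0.51, 0.57, 0.24, 1.24, 0.0, -0.56], [-0.58, 0.43, 0.01, 1.15, 0.0, -0.63]]
0 -1 [[-0.88, 0.37, -0.38, 0.82, 0.0, 2.21], [-0.66, 0.58, 0.06, 1.05, 0.0, 2.43], [-0.51, 0.57, 0.24, 1.24, 0.0, 2.58], [-0.58, 0.43, 0.01, 1.15, 0.0, 2.51]]
0.3 1 [[-1.05, 0.26, -0.6, 0.57, 0.27, -1.08], [-0.77, 0.41, -0.27, 0.68, 0.22, -0.8], [-0.59, 0.36, -0.14, 0.83, 0.18, -0.62], [-0.69, 0.24, -0.31, 0.8, 0.2, -0.71]]
0.3 -1 [[-1.05, 0.26, -0.6, 0.57, 0.27, 2.07], [-0.77, 0.41, -0.27, 0.68, 0.22, 2.35], [-0.59, 0.36, -0.14, 0.83, 0.18, 2.52], [-0.69, 0.24, -0.31, 0.8, 0.2, 2.43]]
0.6 1 [[-1.23, 0.24, -0.77, 0.36, 0.57, -1.22], [-0.89, 0.33, -0.55, 0.31, 0.47, -0.85], [-0.7, 0.22, -0.47, 0.41, 0.39, -0.65], [-0.82, 0.11, -0.6, 0.44, 0.44, -0.77]]
0.6 -1 [[-1.23, 0.24, -0.77, 0.36, 0.57, 1.92], [-0.89, 0.33, -0.55, 0.31, 0.47, 2.29], [-0.7, 0.22, -0.47, 0.41, 0.39, 2.49], [-0.82, 0.11, -0.6, 0.44, 0.44, 2.37]]
0.87 1 [[-1.39, 0.33, -0.88, 0.21, 0.86, -1.37], [-1.0, 0.35, -0.76, -0.06, 0.73, -0.85], [-0.79, 0.19, -0.74, -0.03, 0.61, -0.62], [-0.94, 0.09, -0.84, 0.06, 0.69, -0.77]]
0.87 -1 [[-1.39, 0.33, -0.88, 0.21, 0.86, 1.77], [-1.0, 0.35, -0.76, -0.06, 0.73, 2.3], [-0.79, 0.19, -0.74, -0.03, 0.61, 2.52], [-0.94, 0.09, -0.84, 0.06, 0.69, 2.37]]
1.05 1 [[-1.48, 0.44, -0.92, 0.14, 1.05, -1.48], [-1.07, 0.42, -0.88, -0.39, 0.89, -0.79], [-0.85, 0.24, -0.9, -0.39, 0.75, -0.56], [-1.01, 0.14, -0.99, -0.27, 0.86, -0.73]]
1.05 -1 [[-1.48, 0.44, -0.92, 0.14, 1.05, 1.66], [-1.07, 0.42, -0.88, -0.39, 0.89, 2.35], [-0.85, 0.24, -0.9, -0.39, 0.75, 2.58], [-1.01, 0.14, -0.99, -0.27, 0.86, 2.41]]
```

Run:
```python
from h import *
bot.set_gripper(0.0,30)
bot.move_pose(W([-.30,-.02,.115]),Q(.87,-1)); print(bot.read_clock(),bot.read_ft_force())
print(bot.move_linear(W([-.15,-.02,.145]),speed=.08,until_force=15),bot.read_ft_force())
print(bot.move_linear(W([-.112,-.02,.152]),speed=.03,until_force=15),bot.read_ft_force())
q=bot.read_position(); P=q-np.r_[p[:2],0]; c,s=np.cos(p[2]),np.sin(p[2]); print([c*P[0]+s*P[1],-s*P[0]+c*P[1],P[2]],bot.read_clock())
for n in("side","wrist"):
    cv2.imwrite(f"pics/c_{n}.png",bot.camera(n)[:,:,::-1])
```

```text
3.3833 [ 0.19797452 -0.88119123  1.05750732]
True [-5.45665121  0.54500129  9.72378916]
True [-3.10548847  1.25907782  7.42570761]
[np.float64(-0.17849768669193805), np.float64(-0.019615965743918204), np.float64(0.1424541102198936)] 5.25
```

View pics/c_side.png

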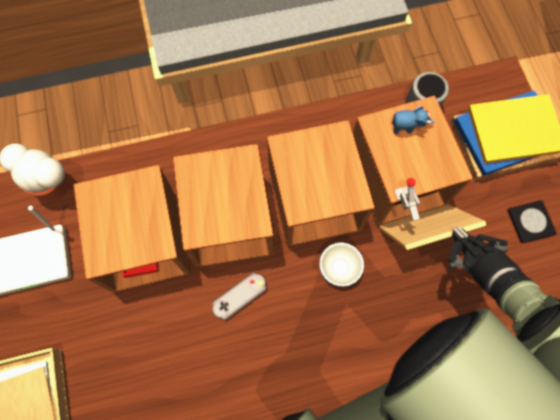

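View pics/c_wrist.png

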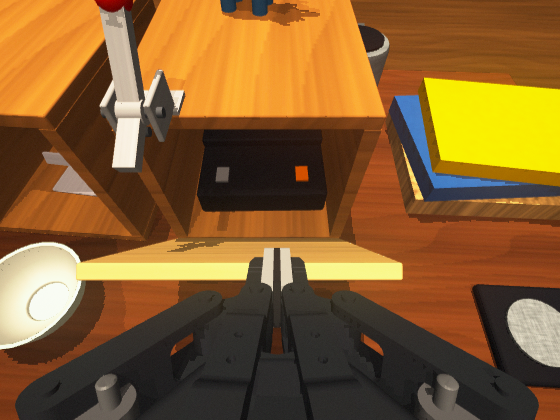

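Run:
```python
from h import *
bot.move_linear(W([-.25,-.02,.20]),speed=.1)
print(bot.read_ft_force(),bot.read_clock())
pos,rot=bot.read_position(),bot.read_tool_rot(); np.save("wp.npy",np.r_[pos,rot])
for n in("side","top","wrist"):
    cv2.imwrite(f"pics/d_{n}.png",bot.camera(n)[:,:,::-1])
a=cv2.imread("pics/d_side.png")[80:290,330:530]; b=cv2.imread("pics/d_top.png")[120:310,350:540]
cv2.imwrite("pics/d1.png",cv2.resize(a,(571,600),interpolation=2)); cv2.imwrite("pics/d2.png",cv2.resize(b,(600,600),interpolation=2))
```

```text
[ 0.00858697 -0.29902359 -0.328814  ] 6.4167
```

View pics/d_wrist.png

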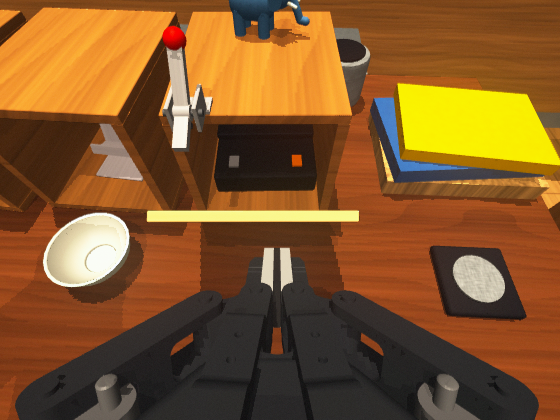

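View pics/d1.png

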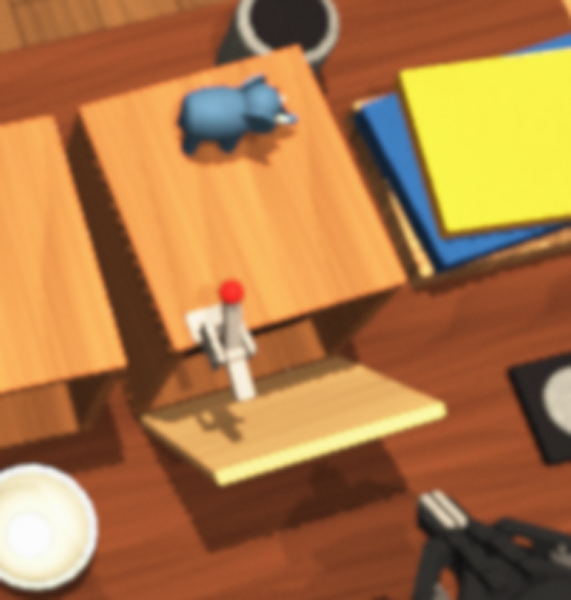

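View pics/d2.png

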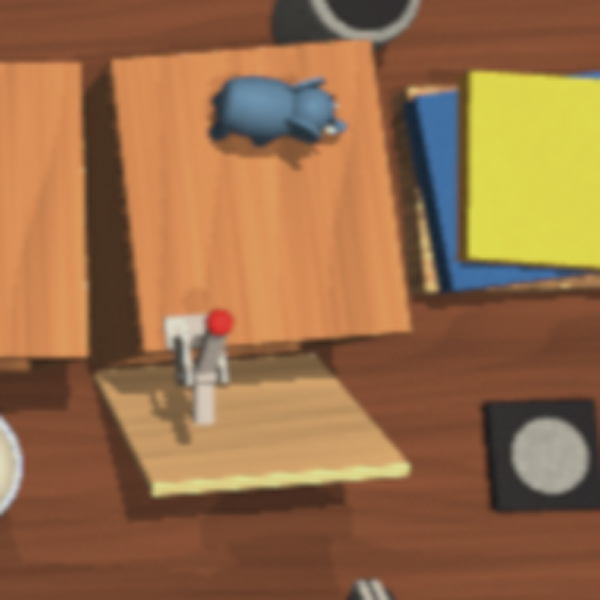

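Run:
```python
from h import *
S=np.array([[80,107],[300,47],[405,282],[175,350],[219,484],[445,416],[231,292]])/2.857+[330,80]
U=np.array([[112,60],[372,42],[410,328],[142,352],[155,495],[408,472],[220,322]])/3.158+[350,120]
w=np.load("wp.npy"); cw=bot.calibration("wrist")
M=np.eye(4); M[:3,:3]=R.from_quat(w[[4,5,6,3]]).as_matrix(); M[:3,3]=w[:3]
E=np.linalg.inv(M@np.array(cw["hand_eye"])); cw={"mtx":cw["mtx"],"extrinsics":E}
Wp=np.array([[350,117],[147,222],[359,221],[174,38]]); wi=[2,4,5,6]
cs,cu=bot.calibration("side"),bot.calibration("top")
def f(p):
    P=T(*p[:3],model(p[3])); return np.r_[proj(cs,P)-S,proj(cu,P)-U,proj(cw,P[wi])-Wp].ravel()
r=least_squares(f,p,loss='soft_l1'); print(r.x, np.round(r.fun.reshape(-1,2),1).tolist())
np.save("pose2.npy",r.x); print(np.array(model(r.x[3]))[4])
# free edge triangulation
for i in(4,5):
    g=least_squares(lambda X:np.r_[proj(cs,[X])[0]-S[i],proj(cu,[X])[0]-U[i],proj(cw,[X])[0]-Wp[wi.index(i)]],[.48,-.3,.15]); print(g.x,g.fun.round(1),T(*r.x[:3],model(r.x[3]))[i])
```

```text
[ 0.69049949 -0.32174795  0.05030978  0.54741281] [[-1.1, -0.2], [-1.0, -0.8], [0.3, -0.4], [-0.3, -0.0], [-0.8, -0.7], [-0.5, -1.2], [-0.5, 0.2], [-0.1, -0.5], [-0.4, -1.2], [0.5, 1.0], [0.8, -0.0], [-1.0, -0.8], [0.1, 0.2], [-0.2, 0.1], [3.3, 0.0], [-1.7, -0.0], [0.9, 1.1], [0.2, 3.4]]
[-0.20266902  0.0905      0.15114068]
[ 0.48265263 -0.24347978  0.15218922] [ 0.3 -0.6  0.1 -0.4 -0.2  0.3] [ 0.48353579 -0.24155439  0.15114068]
[ 0.49150797 -0.42068441  0.15445281] [-0.5 -1.   0.1  0.8  0.   0.1] [ 0.49263802 -0.42232538  0.15114068]
```

```bash
cp pose2.npy pose.npy
cat >> h.py <<'E'
def L():
    P=bot.read_position()-np.r_[p[:2],0]; c,s=np.cos(p[2]),np.sin(p[2]); return np.round([c*P[0]+s*P[1],-s*P[0]+c*P[1],P[2]],4)
E
python3 - <<'E'
from h import *
bot.move_linear(W([-.30,-.02,.17]),speed=.15)
bot.move_pose(W([-.28,-.02,.10]),Q(.3,-1)); print(L(),bot.read_clock(),bot.read_ft_force())
print(bot.move_linear(W([-.185,-.02,.115]),speed=.08,until_force=15),L(),bot.read_ft_force(),bot.read_clock())
for n in("side","wrist"):
    cv2.imwrite(f"pics/e_{n}.png",bot.camera(n)[:,:,::-1])
E
```

```text
[-0.2792 -0.019   0.1001] 7.7333 [-0.7212335   0.02038634 -0.40331117]
False [-0.1849 -0.02    0.115 ] [-0.64479423  0.12333522 -0.66879218] 9.0833
```

View pics/e_wrist.png

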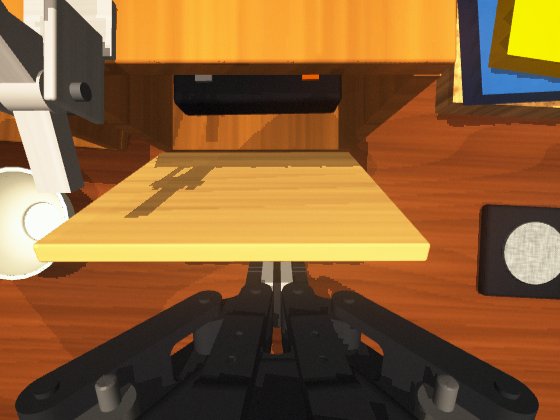

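View pics/e_side.png

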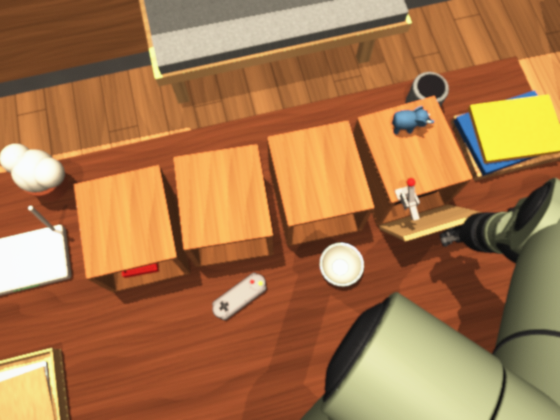

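Run:
```python
from h import *
print(bot.move_linear(W([-.145,-.02,.14]),speed=.06,until_force=25),L(),bot.read_ft_force(),bot.read_clock())
print(bot.move_linear(W([-.105,-.02,.148]),speed=.04,until_force=15),L(),bot.read_ft_force(),bot.read_clock())
for n in("side","wrist"):
    cv2.imwrite(f"pics/f_{n}.png",bot.camera(n)[:,:,::-1])
```

```text
False [-0.1445 -0.0201  0.1404] [-1.36408815 -0.40227984  0.90566918] 10.1167
True [-0.1191 -0.0198  0.1441] [-1.50914208 -0.23366545  1.15192956] 10.8417
```

View pics/f_wrist.png

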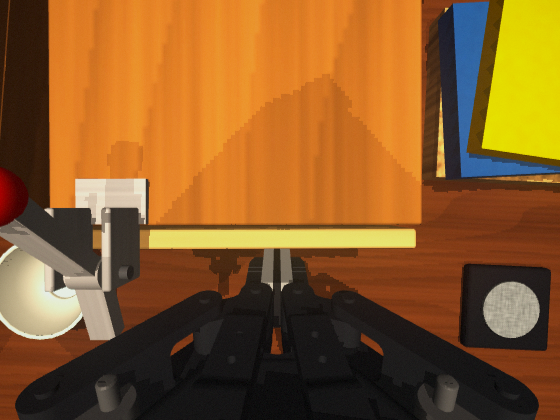

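View pics/f_side.png

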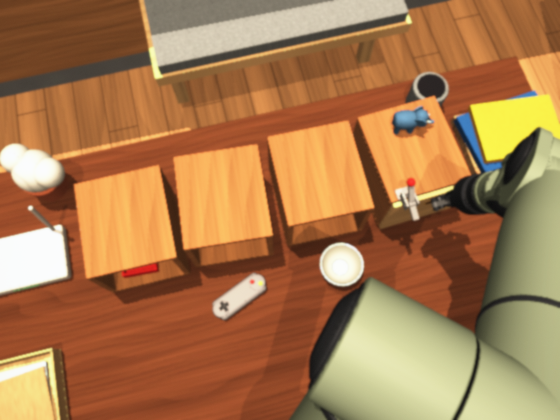

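Run:
```python
from h import *
print(bot.move_linear(W([-.105,-.02,.150]),speed=.02,until_force=25),L(),bot.read_ft_force(),bot.read_clock())
w=np.r_[bot.read_position(),bot.read_tool_rot()]
im=bot.camera("wrist"); cv2.imwrite("pics/g.png",cv2.resize(im[180:280,60:460],None,fx=2,fy=2)[:,:,::-1])
cw=bot.calibration("wrist"); M=np.eye(4); M[:3,:3]=R.from_quat(w[[4,5,6,3]]).as_matrix(); M[:3,3]=w[:3]
c={"mtx":cw["mtx"],"extrinsics":np.linalg.inv(M@np.array(cw["hand_eye"]))}
for th in(0,.02,.04):
    e=-.112-.166*np.sin(th); print(th,proj(c,T(*p[:3],[[-.105,-.0925,.18],[e+.005,-.0905,.178],[e-.005,-.0905,.178]])).round(1).tolist())
bot.move_linear(W([-.17,-.02,.15]),speed=.1)
print(bot.read_ft_force(),bot.read_clock())
```

```text
True [-0.1197 -0.0188  0.1427] [-3.0593928  -0.29872612  1.58056199] 11.525
0 [[426.4, 231.2], [420.3, 234.8], [420.2, 254.9]]
0.02 [[426.4, 231.2], [420.2, 241.5], [420.1, 261.6]]
0.04 [[426.4, 231.2], [420.2, 248.2], [420.1, 268.2]]
[ 1.50903071 -0.5230859  -0.86911352] 12.2333
```

View pics/g.png

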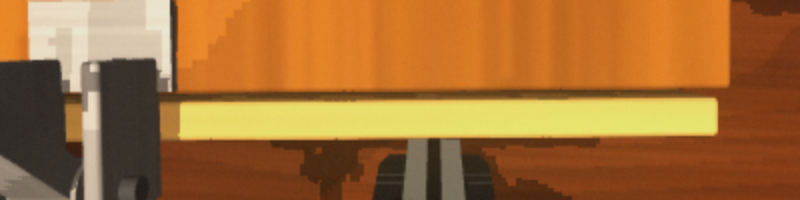

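```bash
python3 - <<'E'
from h import *
bot.move_linear(W([-.17,-.02,.34]),speed=.2)
bot.move_pose(W([-.055,.06,.33]),Q(0,-1))
bot.move_linear(W([-.055,.06,.228]),speed=.12,until_force=8)
print(L(),bot.read_ft_force(),bot.read_clock())
for n in("side","top"):
    cv2.imwrite(f"pics/h_{n}.png",bot.camera(n)[:,:,::-1])
E
python3 - <<'E'
import cv2,numpy as np
a=cv2.imread("pics/h_side.png")[80:290,330:530]; b=cv2.imread("pics/h_top.png")[110:320,350:550]
cv2.imwrite("pics/h1.png",np.hstack([cv2.resize(x,(400,420),interpolation=2) for x in(a,b)]))
E
```

```text
[-0.0548  0.0594  0.2292] [1.19877282 0.50725117 0.77172596] 14.9833
```

View pics/h1.png

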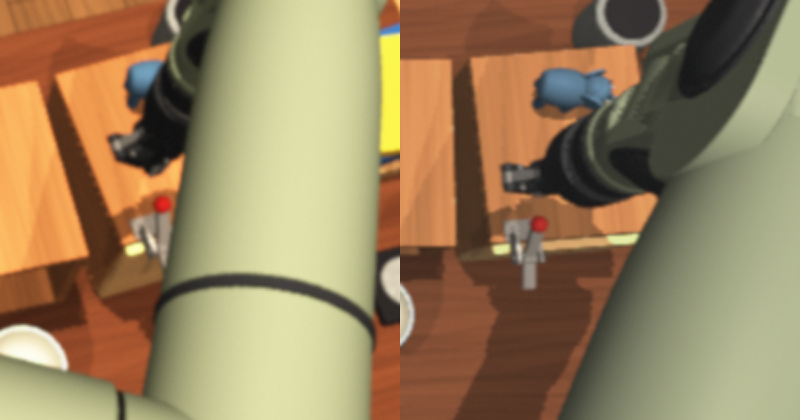

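```bash
python3 - <<'E'
from h import *
for x in(-.09,-.115,-.14):
    print(bot.move_linear(W([x,.06,.228]),speed=.05,until_force=20),L(),bot.read_ft_force(),bot.read_clock())
bot.move_linear(W([-.10,.06,.228]),speed=.1)
for n in("side","top","wrist"):
    im=bot.camera(n); cv2.imwrite(f"pics/i_{n}.png",im[:,:,::-1])
E
python3 - <<'E'
import cv2,numpy as np
a=cv2.imread("pics/i_side.png")[80:290,330:530]; b=cv2.imread("pics/i_top.png")[110:320,350:550]
cv2.imwrite("pics/i1.png",np.hstack([cv2.resize(x,(400,420),interpolation=2) for x in(a,b)]))
E
```

```text
False [-0.0871  0.0597  0.2314] [7.18728721 2.08897423 8.39650145] 15.9333
True [-0.0979  0.0589  0.2364] [2.30250888 0.72098425 2.53159215] 16.3167
True [-0.1063  0.0586  0.2383] [1.08100776 1.91774256 4.2359705 ] 16.75
```

View pics/i1.png

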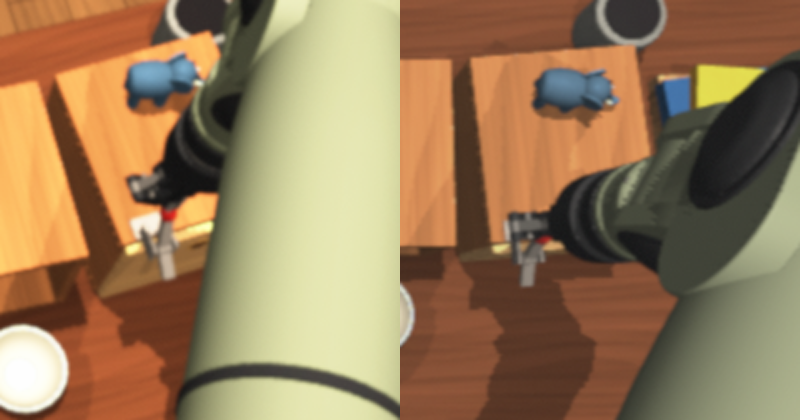

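View pics/i_wrist.png

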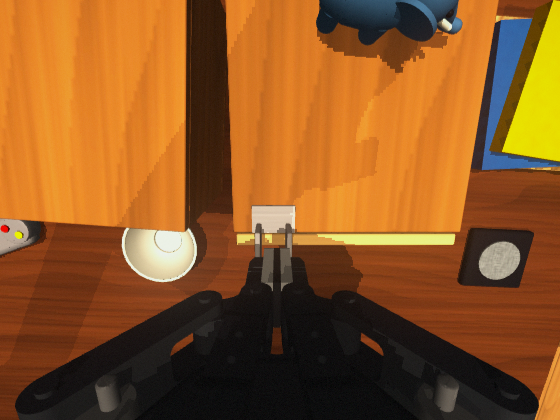

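Run:
```python
from h import *
print(L(),bot.read_ft_force(),bot.read_clock())
bot.move_linear(W([-.055,.06,.232]),speed=.15)
print(L(),bot.read_ft_force())
def arc(f,d,h):
    a=.6-f; return W([-.124+.055*np.sin(a)+d,.06,.198+.055*np.cos(a)+h])
bot.move_linear(W([-.06,.06,.226]),speed=.1); print(L(),bot.read_ft_force())
for f in(-.0,.15,.3):
    print(f,bot.move_linear(arc(f,.010,-.017),speed=.06,until_force=40),L(),bot.read_ft_force().round(1),bot.read_clock())
cv2.imwrite(f"pics/j_side.png",bot.camera("side")[:,:,::-1]);cv2.imwrite(f"pics/j_wrist.png",bot.camera("wrist")[:,:,::-1])
a=cv2.imread("pics/j_side.png")[130:270,350:480]; cv2.imwrite("pics/j1.png",cv2.resize(a,(557,600),interpolation=2))
```

```text
[-0.0941  0.0585  0.2346] [ 8.28389814  1.72722895 19.16348281] 17.1583
[-0.056   0.0603  0.2312] [-0.28407898  0.07242971 -0.46397893]
[-0.0615  0.0601  0.2255] [ 0.6866745  -0.33856251 -0.55930418]
-0.0 False [-0.0808  0.0598  0.2289] [6.3 1.1 5. ] 18.3917
0.15 False [-0.0884  0.0597  0.2327] [3.5 1.8 6.8] 18.675
0.3 False [-0.0965  0.0597  0.2356] [3.  1.4 7.3] 18.9583
```

View pics/j1.png

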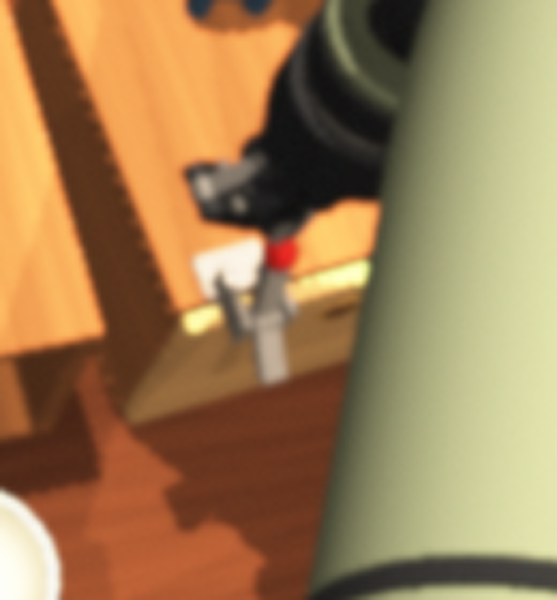

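View pics/j_wrist.png

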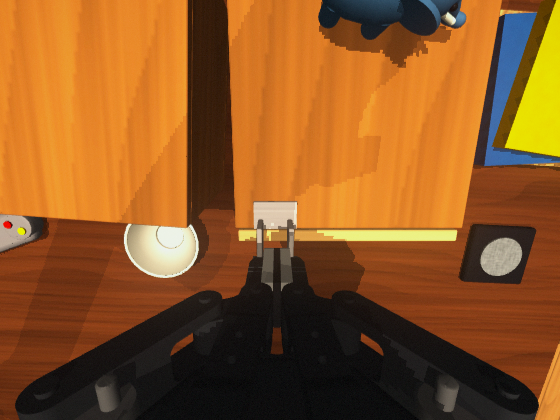

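Run:
```python
from h import *
c=bot.calibration("side")
for f in(0,.15,.3,.45,.6,.9,1.2):
    a=.6-f; k=[-.124+.055*np.sin(a),.06,.198+.055*np.cos(a)]; n=[-.124-.034*np.cos(f),.06,.198-.034*np.sin(f)]
    print(f,np.round(k,3),proj(c,T(*p[:3],[k,n])).round(1).tolist())
print(proj(c,[bot.read_position()]))
```

```text
0 [-0.093  0.06   0.243] [[410.4, 182.4], [417.0, 218.7]]
0.15 [-0.1    0.06   0.248] [[412.2, 184.8], [416.3, 219.2]]
0.3 [-0.108  0.06   0.251] [[414.1, 187.7], [415.5, 219.4]]
0.45 [-0.116  0.06   0.252] [[415.8, 191.1], [414.6, 219.3]]
0.6 [-0.124  0.06   0.253] [[417.5, 194.7], [413.6, 218.8]]
0.9 [-0.14   0.06   0.251] [[420.3, 202.6], [411.5, 216.8]]
1.2 [-0.155  0.06   0.243] [[422.2, 210.6], [409.3, 213.7]]
[[410.24961243 185.23645822]]
```

Run:
```python
from h import *
for x,z in((-.103,.237),(-.113,.238),(-.123,.238),(-.132,.236)):
    print(bot.move_linear(W([x,.06,z]),speed=.05,until_force=40),L(),bot.read_ft_force().round(1),bot.read_clock())
cv2.imwrite(f"pics/k_side.png",bot.camera("side")[:,:,::-1])
a=cv2.imread("pics/k_side.png")[130:270,350:480]; cv2.imwrite("pics/k1.png",cv2.resize(a,(557,600),interpolation=2))
```

```text
False [-0.1031  0.0597  0.2376] [1.4 0.6 4.5] 19.3333
False [-0.1132  0.0597  0.2387] [-0.1  0.4  7.8] 19.6833
False [-0.1239  0.0597  0.2382] [-1.1  0.   6.2] 20.0333
False [-0.1335  0.0597  0.2362] [-3.9  0.2  7.7] 20.3667
```

View pics/k1.png

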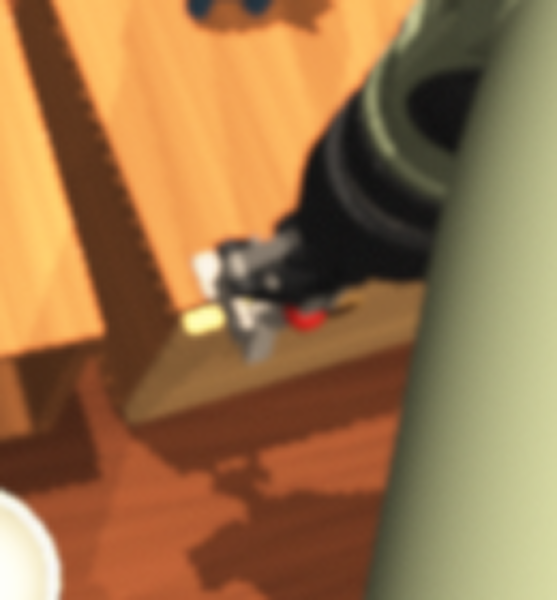

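Run:
```python
from h import *
for x,z in((-.138,.236),(-.138,.246),(-.138,.28)):
    print(bot.move_linear(W([x,.06,z]),speed=.05),L(),bot.read_ft_force().round(1),bot.read_clock())
for n in("side","wrist"): cv2.imwrite(f"pics/l_{n}.png",bot.camera(n)[:,:,::-1])
a=cv2.imread("pics/l_side.png")[130:270,350:480]; cv2.imwrite("pics/l1.png",cv2.resize(a,(557,600),interpolation=2))
```

```text
False [-0.1387  0.0603  0.2351] [ 0.1  0.1 -0.4] 20.6833
False [-0.1376  0.0598  0.2465] [-0.5 -0.3  0.5] 21.0333
False [-0.1381  0.0601  0.2798] [ 0.5  0.  -0.5] 21.8667
```

View pics/l1.png

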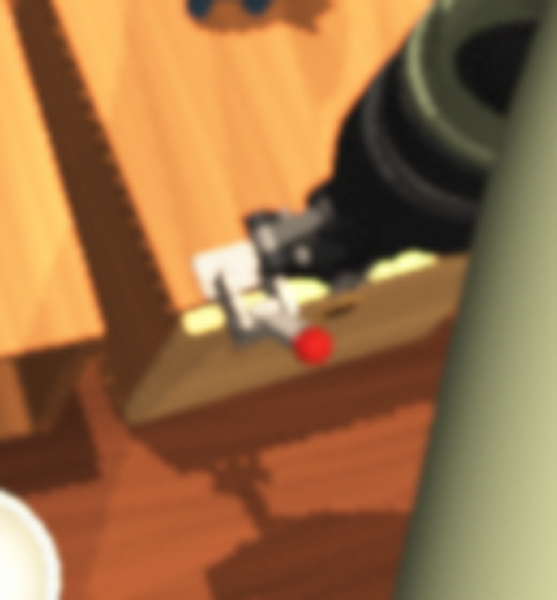

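View pics/l_wrist.png

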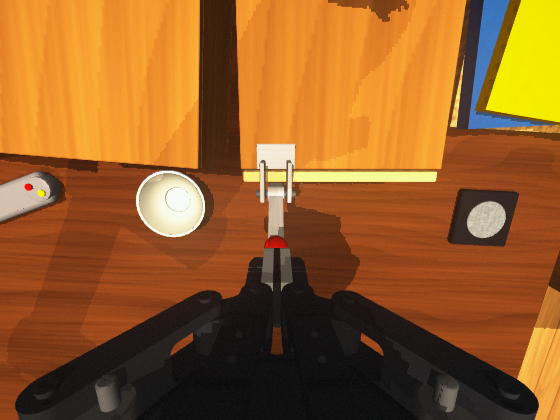

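Run:
```python
from h import *
bot.move_linear(W([-.138,.06,.36]),speed=.2)
bot.goto_joints([-1.298, 0.326, -0.193, 1.052, 0, 1.437]); bot.wait(.5)
print(bot.read_ft_force().round(1),bot.read_clock())
for n in("side","top"): cv2.imwrite(f"pics/m_{n}.png",bot.camera(n)[:,:,::-1])
a=cv2.imread("pics/m_side.png"); b=cv2.imread("pics/m_top.png")
for n,i in(("side",a),("top",b)):
    o=cv2.imread(f"pics/a_{n}.png"); d=cv2.absdiff(i,o).max(2)>40; ys,xs=np.where(d); print(n,xs.min(),xs.max(),ys.min(),ys.max(),d.sum())
cv2.imwrite("pics/m1.png",np.hstack([cv2.resize(a[80:290,330:530],(400,420),interpolation=2),cv2.resize(b[110:320,350:550],(400,420),interpolation=2)]))
```

```text
[0.4 0.1 1. ] 24.6167
side 380 486 178 274 5303
top 380 559 218 419 4136
```

View pics/m1.png

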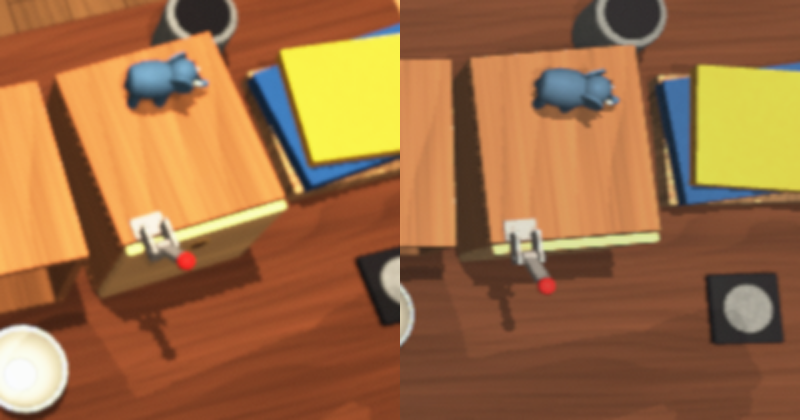

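The flap is shut flush, the latch is thrown forward, and the elephant, bowl and the rest look unmoved. The hand is clear, so I'm handing in.

Run:
```python
from cell import bot
bot.close_job()
```

```text
the job is handed in; nothing more can be done
```

The flap is shut, the latch is snapped over in front of it, and I handed the job in at about 25 s of the 48 s. All contact was with the closed fingertips.

**Flap:** My first push went wrong: the tips slid over the flap's upper edge and it barely moved. I backed off, re-measured, and pushed from lower down with a steeper tool. Two pushes then stopped firmly, at force changes of 15 N and 25 N. The wrist picture showed the shut position to within about 0.003 rad.

**Latch:** My first straight pull stopped at the 20 N force limit before dead centre, with the hand pushed upwards. A second pull, following the knob's arc, took it over dead centre. The knob then appeared at pixel (423, 210), against (422, 211) predicted for fully latched. The nose itself was not clearly visible, so its barring the flap is inferred from the knob's position.

**Final check:** With the hand back at its start pose, the wrist force was near zero. In the side and top pictures the elephant and bowl look unmoved. Changes from the starting pictures lie round the flap and latch, except that in the top view they also reach the right and bottom edges. I did not trace those; the arm shows at the bottom edge. I did not check the console, or the things in the other cubbies, at the end.

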